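Centre the bottle vase on the banding wheel

TASK

Pick up the unglazed bottle vase (the pot with the narrow neck) from the bench and stand it upright in the middle of the small round banding wheel, ready for decorating, with no part of its foot hanging over the wheel's edge. Keep it upright, set it down gently instead of dropping it, let go, and leave the beaker and the bowl where they stand.

Things in the scene. Friction and masses are not known exactly. Their poses are not given: they have to be found in the camera images.
- vase: The piece to move: a pale bisque-clay bottle vase of round section, 155 mm tall, 0.3 to 0.52 kg, standing upright on the bench. Foot 80 mm in diameter, straight sides to 45 mm up, then tapering to a straight cylindrical neck 44 mm in diameter from 95 mm up to the open rim at 155 mm. The neck is where to grip it, from above. Origin: centre of the underside of the foot; z is its upright axis; its yaw does not matter.
- wheel_top (a point): Centre of the top face of the banding wheel, a low metal turntable on a pedestal: round flat aluminium head 110 mm in diameter and 10 mm thick, on a dark column and a round dark foot 100 mm across; the top face is level, 70 mm above the bench. It is heavy and fixed to the bench, and the head is locked so it does not turn. It is the only round platform; the square flat plaster bat (130 mm square, 18 mm thick, fixed, on the side of the bench furthest from the robot) is not it.
- beaker: Bystander: a pale bisque-clay open beaker without a neck, 76 mm across the rim, 105 mm tall, standing loose on the bench. Origin: centre of its underside. To be left alone.
- bowl: Bystander: a pale bisque-clay low open bowl, 120 mm across the rim, 55 mm tall, standing loose on the bench. Origin: centre of its underside. To be left alone.
Mind the look-alikes: they are no part of the job. Leave any purple look-alike of the vase alone.

How it is judged:
By the outcome, as a careful person would: the job done as asked, in the order asked, and still so for the second after the job is handed in, with the robot touching nothing.
It also fails if it takes over 40 s, if anything falls off the work surface, if the arm or the gripper's body presses on something with over 40 N, if the wrist force passes 120 N, or if a joint passes its speed limit or range.

ROBOT

A 6-joint arm with a two-finger parallel gripper is mounted at the origin on the work surface. World frame = base frame: x ahead of the robot, y to its left, z up, the work surface at z = 0. Lengths are in m, angles in rad, forces in N, time in s.
With the tool pointing down it reaches from about 0.4 to 0.825 m from the base axis. Payload 7 kg.
Tool frame: the origin (TCP) lies midway between the tips of the shut fingers; the grasp point (between the pads) lies arm.hold_point_z behind it (arm.hold_point_z is the distance from the TCP to the grasp point, in m); z points along the fingers, y is the line along which they close (so a half turn about z gives the same grasp; the last joint's range is limited). The gripper opens to 88 mm and grips with 3 to 60 N. Pads are 19 mm wide; open, the fingers measure 130 mm over their backs; the gripper's body (78 mm by 193 mm) begins 47 mm behind the grasp point.
Start: joints at [-0.821, 0.359, 0.012, 0, -1.224, -0.288], TCP at [0.301, -0.604, 0.227] pointing down, gripper open.
Joint ranges: [-3.07, 3.07], [-1.43, 2.12], [-1.02, 1.25], [-3.03, 1.67], [-3.05, -0], [-3.03, 3.03]. Speed limits (rad/s): [2.39, 2.39, 3.01, 3.14, 3.14, 3.14].

INTERFACE

Orientations are given as [roll, pitch, yaw] about the fixed x, y, z axes, in that order (R = Rz(yaw) Ry(pitch) Rx(roll)).
In Python, from station import arm gives the robot as it stands.
- The arm moves only by the shell command python3 -m crank 'ROWS' [OPENING] [FORCE]. ROWS is JSON, a list that holds one entry, the list of rows, each a list of 4 numbers: the shift along the tool's x, y, z in units of 25 mm (1.0 is 25 mm), then the turn about the tool's z in units of 5 degrees (1.0 is 5 degrees). A call has 1 to 12 rows; each row is the pose to reach, as a shift and turn from the pose commanded when the call began, along the tool's axes at that moment; what a row does not reach only later rows make up. A row lasts 1/8 s, in which the tool goes at most 62.5 mm and 10.7 degrees, less where a joint would pass 70% of its speed; a pose out of reach is approached as far as the arm can. A call with a gripper value outside its range is refused whole. OPENING is the closure, from 0 (fully open) to 1 (shut), set as the call begins (- or left out, the last holds). The fingers move at their own pace and stop on an object; FORCE is the grip in N (left out, the last holds). Time passes only in rows, so rows that repeat a pose let the fingers close. It gives the time, the measured TCP pose, the force, the opening and the grip force at its end, in the units of the state.
- arm.get_state(): the state, without advancing time (a new reading comes with each control period).
- arm.grab_frame(name): name is "scene" or "top" or "wrist"; returns (picture, depth): 480x640x3 uint8, red, green, blue; 480x640 float32, m along the optical axis (not along the pixel's ray), 0 where there is no reading.
- arm.get_calibration(name): a dict with "mtx" (3x3 intrinsics, pixels), "R" (3x3) and "t" (3): a world point X has camera coordinates R X + t; the wrist camera has in their place "mount" (4x4, takes a point from camera to tool coordinates, whose origin is the TCP and whose axes are the flange's). Camera axes: x right, y down, z forward; pixel columns grow to the right and rows downward; lengths in m; the calibration is good to about 2 mm. A picture is of the moment at which its call begins: read the wrist's pose just before it. get_calibration takes no time and is no camera call.
- arm.job_done(): hands the job in; it is judged then, once.
Trained networks look in the newest picture that a camera, given by its name, has taken for a name from the list of things; names that differ only in an ending like _2 or _b are one class to them, and where a whole thing is asked for, a point or a joint stands for the part that bears it (a point fixed in the world has none). Each returns a list of dicts, best first, with "score" (0 to 1); they miss things now and then, are a little off and sometimes report something else, mostly with a low value. They report only what shows in the picture. A call takes as long as a camera call. They do not tell look-alikes from the thing itself.
- arm.recognise(thing, camera): "extent" ([left, top, width, height] in pixels, round what is visible of it).
- arm.trace(thing, camera): "mask" (480x640 bool, what is visible of it) and "extent" ([left, top, width, height] in pixels, round what is visible of it).
The state is a dict: "t": time; "q": joint angles; "qd": joint speeds; "joint_efforts": joint torques, N m; "eef_pos": TCP position; "ee_rot": TCP orientation; "force": force on the tool from outside, world axes, zero at the start; "moment": the same for the moment, N m; "width": finger opening in m; "gripper_force": force on a finger pad.
Only numpy, scipy, OpenCV 4.12 (cv2) and the standard library are available. Lean on these libraries where they do the work, as an engineer would, in place of code of your own. Each camera call takes 0.05 s, during which the arm holds its last target. There are 200 camera calls.

## Working session

There is one attempt and no reset: what is moved stays moved. The work goes in short steps, Python scripts to look and compute and a shell command to move; the robot and the scene stay as the last step left them, time stands still between calls to the robot, and variables do not carry over. Pictures are saved under pics/ and viewed, at most 10 in all, crops included, and the job is handed in when it is done.

```bash
mkdir -p pics; cat > h.py <<'E'
import numpy as np, cv2
from station import arm
def pts(cam,mask,depth):
    c=arm.get_calibration(cam); v,u=np.nonzero(mask&(depth>0)); d=depth[v,u]
    K=np.array(c["mtx"]); P=np.stack([(u-K[0,2])/K[0,0]*d,(v-K[1,2])/K[1,1]*d,d],1)
    return (P-np.array(c["t"]))@np.array(c["R"])
E
python3 - <<'E'
from h import *
s=arm.get_state(); print({k:np.round(s[k],3) for k in("t","eef_pos","ee_rot","width")},arm.hold_point_z)
ims=[]
for cam in("scene","top"):
    p,d=arm.grab_frame(cam); np.savez(f"{cam}.npz",p=p,d=d)
    p=p[:,:,::-1].copy()
    for th in("vase","wheel_top","beaker","bowl"):
        try: R=arm.trace(th,cam)
        except Exception as e: print(th,e); continue
        for r in R:
            P=pts(cam,r["mask"],d); 
            if len(P)<5: continue
            lo,hi=np.percentile(P,2,0),np.percentile(P,98,0)
            print(cam,th,round(r["score"],2),r["extent"],lo.round(3),hi.round(3))
            x,y,w,h=map(int,r["extent"]); cv2.rectangle(p,(x,y),(x+w,y+h),(0,0,255),1); cv2.putText(p,th,(x,y-3),0,.4,(255,0,0),1)
    cv2.imwrite(f"pics/{cam}1.png",p)
E
```

```text
{'t': np.float64(0.0), 'eef_pos': array([ 0.3  , -0.604,  0.226]), 'ee_rot': array([ 3.14, -0.  , -2.68]), 'width': np.float64(0.088)} 0.0188
scene vase 0.92 [283.8, 249.5, 57.6, 100.6] [0.575 0.047 0.005] [0.633 0.111 0.155]
scene vase 0.63 [358.4, 216.9, 45.8, 99.3] [0.456 0.098 0.006] [0.513 0.164 0.154]
scene vase 0.6 [334.2, 177.9, 39.4, 95.9] [ 0.273 -0.047 -0.   ] [0.44  0.074 0.155]
scene wheel_top 0.58 [128.4, 183.3, 61.9, 60.2] [ 0.478 -0.374  0.004] [ 0.576 -0.274  0.072]
scene beaker 0.97 [447.5, 274.3, 61.7, 79.4] [0.442 0.252 0.005] [0.511 0.318 0.105]
scene bowl 0.83 [199.5, 243.3, 76.1, 60.3] [ 0.535 -0.136  0.002] [ 0.645 -0.026  0.056]
scene bowl 0.68 [126.2, 182.3, 63.4, 60.1] [ 0.477 -0.376  0.002] [ 0.576 -0.274  0.072]
top vase 0.97 [265.9, 285.4, 48.8, 49.9] [0.361 0.003 0.001] [0.432 0.073 0.156]
top vase 0.78 [211.0, 240.8, 52.8, 53.6] [0.433 0.086 0.018] [0.498 0.149 0.156]
top vase 0.71 [244.8, 165.3, 51.8, 61.7] [0.552 0.034 0.009] [0.61  0.103 0.156]
top wheel_top 0.97 [468.1, 197.0, 74.6, 71.0] [ 0.473 -0.376  0.009] [ 0.571 -0.277  0.073]
top beaker 0.63 [103.0, 240.7, 66.8, 51.4] [0.439 0.247 0.005] [0.504 0.316 0.106]
top bowl 0.71 [326.3, 164.5, 64.8, 65.3] [ 0.535 -0.135  0.005] [ 0.64  -0.031  0.056]
```

View pics/scene1.png

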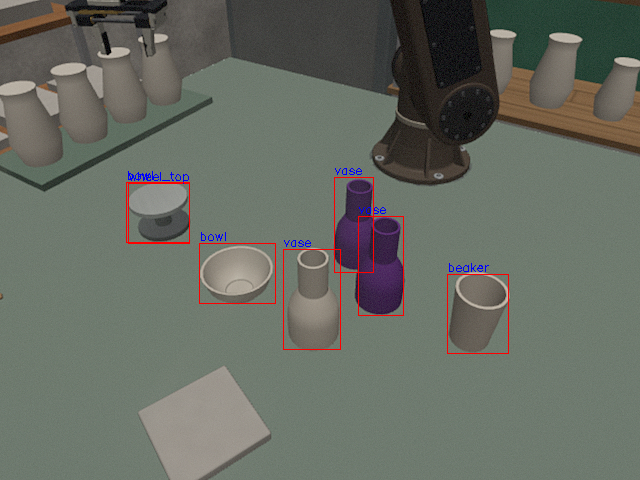

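View pics/top1.png

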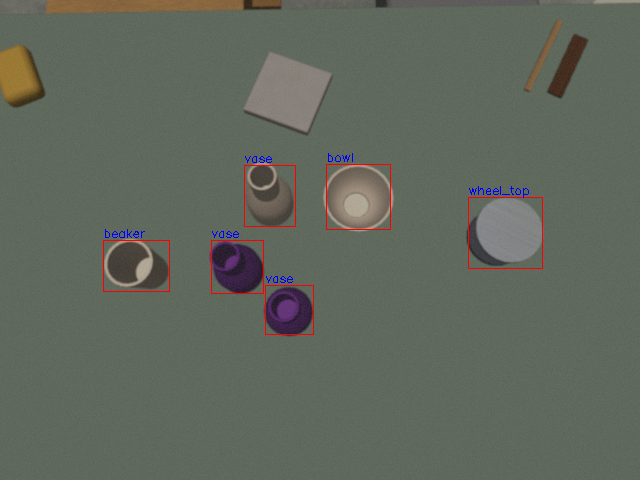

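The scene picture shows three bottle shapes: a pale one at about (313,300) and purple ones at (355,225) and (380,265). The pale, necked one at (313,300) in scene and (265,190) in top is the unglazed vase. The wheel is at (158,200) in scene and (508,230) in top. Next I confirm the vase in a crop and fit the rim and wheel circles.

```bash
python3 - <<'E'
from h import *
from scipy.optimize import least_squares
def fit(P,r):
    f=least_squares(lambda c:np.hypot(*(P[:,:2]-c).T)-r,P[:,:2].mean(0),loss='soft_l1',f_scale=.002); return f.x.round(4),len(P),np.sqrt(np.mean(f.fun**2)).round(4)
for cam,vb,wb in(("scene",(280,245,345,355),(120,178,195,250)),("top",(240,160,300,230),(462,190,548,274))):
    z=np.load(cam+".npz"); p,d=z["p"],z["d"]
    def box(b): m=np.zeros(d.shape,bool); m[b[1]:b[3],b[0]:b[2]]=1; return pts(cam,m,d)
    P=box(vb); R=P[(P[:,2]>.150)&(P[:,2]<.165)]; print(cam,"rim",fit(R,.020))
    N=P[(P[:,2]>.1)&(P[:,2]<.145)];
    B=P[(P[:,2]>.01)&(P[:,2]<.045)]; print("neck",fit(N,.022),"body",fit(B,.040))
    W=box(wb); W=W[(W[:,2]>.063)&(W[:,2]<.08)]; c,r=cv2.minEnclosingCircle((W[:,:2]*1000).astype(np.float32))
    print("wheel mean",W.mean(0).round(4),"circle mm",np.round(c,1),round(r,1))
    if cam=="scene": cv2.imwrite("pics/crop.png",cv2.resize(p[170:360,270:420,::-1],None,fx=3,fy=3,interpolation=cv2.INTER_CUBIC))
E
```

```text
scene rim (array([0.5948, 0.0725]), 305, np.float64(0.0013))
neck (array([0.594, 0.072]), 916, np.float64(0.002)) body (array([0.5925, 0.0714]), 918, np.float64(0.0504))
wheel mean [ 0.5289 -0.3215  0.0697] circle mm [ 525.1 -325.9] 56.7
top rim (array([0.5906, 0.0704]), 257, np.float64(0.0012))
neck (array([0.5892, 0.0698]), 491, np.float64(0.0022)) body (array([0.5918, 0.0707]), 231, np.float64(0.0003))
wheel mean [ 0.5211 -0.3263  0.0699] circle mm [ 522.4 -327.2] 55.6
```

View pics/crop.png

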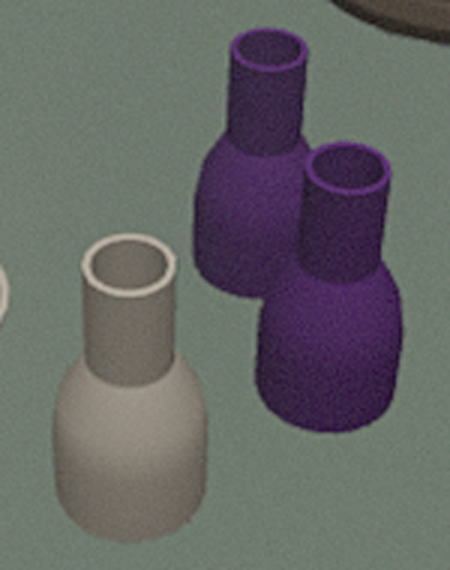

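The crop confirms it: the pale vase is at the lower left, the purple look-alikes are behind it, and the height and foot fit match. Vase is at about (0.592, 0.071) and the wheel at (0.523, -0.327).

```bash
cat >> h.py <<'E'
from scipy.spatial.transform import Rotation as Ro
def go(x,y,z):
    s=arm.get_state(); R=Ro.from_euler("xyz",s["ee_rot"]).as_matrix()
    print("t",s["t"],"pos",np.round(s["eef_pos"],4),"rot",np.round(s["ee_rot"],3),"q",np.round(s["q"],2),"F",np.round(s["force"],1),"w",s["width"],"g",s["gripper_force"])
    print("units",(R.T@(np.array([x,y,z])-s["eef_pos"])/.025).round(2))
E
python3 -c "
from h import *
go(.592,.071,.226)"
```

```text
t 0.5 pos [ 0.3007 -0.6043  0.2265] rot [ 3.141 -0.    -2.68 ] q [-0.82  0.36  0.01 -0.   -1.22 -0.29] F [-0.7  0.  -1.1] w 0.08718298191092928 g 0.0
units [-2.247e+01  1.899e+01  2.000e-02]
```

```bash
python3 -m crank '[[[-0.7,0.6,0,0],[-2.2,1.85,0,0],[-4.1,3.5,0,0],[-6.0,5.1,0,0],[-7.9,6.7,0,0],[-9.8,8.3,0,0],[-11.7,9.9,0,0],[-13.6,11.5,0,0],[-15.5,13.1,0,0],[-17.4,14.7,0,0],[-18.8,15.9,0,0],[-19.5,16.5,0,0]]]' 0; python3 - <<'E'
from h import *
from scipy.optimize import least_squares
go(.592,.071,.226)
s=arm.get_state(); p,d=arm.grab_frame("wrist"); c=arm.get_calibration("wrist"); K=np.array(c["mtx"]); M=np.array(c["mount"])
v,u=np.nonzero(d>0); D=d[v,u]; P=np.stack([(u-K[0,2])/K[0,0]*D,(v-K[1,2])/K[1,1]*D,D],1)
P=P@M[:3,:3].T+M[:3,3]; P=P@Ro.from_euler("xyz",s["ee_rot"]).as_matrix().T+s["eef_pos"]
Q=P[(np.hypot(P[:,0]-.592,P[:,1]-.071)<.045)]
for lo,hi,r in((.15,.165,.020),(.1,.145,.022),(.005,.045,.04)):
    A=Q[(Q[:,2]>lo)&(Q[:,2]<hi)]
    if len(A)>20:
        f=least_squares(lambda c:np.hypot(*(A[:,:2]-c).T)-r,[.592,.071],loss='soft_l1',f_scale=.002); print(lo,f.x.round(4),len(A))
cv2.imwrite("pics/wrist1.png",p[:,:,::-1])
E
```

```text
t: 2.0
eef_pos: [0.5535, -0.015, 0.2267]
ee_rot: [3.141, 0.0, -2.677]
force: [-1.0, 0.2, 0.5]
width: 0.0877
gripper_force: 0.0
t 2.0 pos [ 0.5535 -0.015   0.2267] rot [ 3.141  0.    -2.677] q [ 0.33  0.16 -0.26 -0.   -1.15 -1.43] F [-1.   0.2  0.5] w 0.087662020940284 g 0.0
units [-2.92  2.39  0.03]
0.15 [0.5903 0.0694] 517
0.1 [0.59   0.0673] 1263
0.005 [0.592  0.0707] 687
```

View pics/wrist1.png

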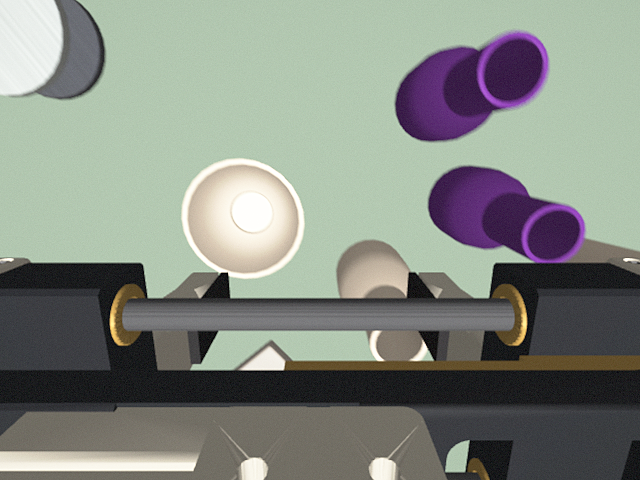

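The wrist view shows the pale vase at about (385,310) between the fingers, with the purple ones to the right. Its fit agrees with the earlier one at (0.591, 0.070). I'll align, then descend.

```bash
python3 -m crank '[[[-1.2,1.0,0,0],[-2.4,2.0,0,0],[-2.95,2.4,0,0],[-2.95,2.4,0,0],[-2.95,2.4,0,0]]]' 0; python3 -c "
from h import *
go(.5912,.0703,.110)"
```

```text
t: 2.68
eef_pos: [0.5921, 0.0679, 0.2265]
ee_rot: [3.142, -0.0, -2.68]
force: [-0.4, -0.6, -0.1]
width: 0.0877
gripper_force: 0.0
t 2.675 pos [0.5921 0.0679 0.2265] rot [ 3.142 -0.    -2.68 ] q [ 0.44  0.23 -0.17 -0.   -1.17 -1.55] F [-0.4 -0.6 -0.1] w 0.0876526950058261 g 0.0
units [-0.01  0.1   4.66]
```

```bash
python3 -m crank '[[[0,0.1,0.6,0],[0,0.1,1.6,0],[0,0.1,2.6,0],[0,0.1,3.6,0],[0,0.1,4.3,0],[0,0.1,4.65,0],[0,0.1,4.65,0],[0,0.1,4.65,0]]]' 0; python3 -m crank '[[[0,0,0,0],[0,0,0,0],[0,0,0,0],[0,0,0,0],[0,0,0,0],[0,0,0,0],[0,0,0,0],[0,0,0,0]]]' 1 20
```

```text
t: 3.68
eef_pos: [0.5919, 0.071, 0.111]
ee_rot: [-3.141, 0.001, -2.68]
force: [0.2, -0.5, 0.2]
width: 0.0876
gripper_force: 0.0
t: 4.68
eef_pos: [0.5916, 0.071, 0.1103]
ee_rot: [-3.142, -0.0, -2.68]
force: [-0.2, -0.6, -0.1]
width: 0.044
gripper_force: 20.0
```

```bash
python3 -m crank '[[[0,0,0,0],[0,0,-0.3,0],[0,0,-0.9,0],[0,0,-1.7,0],[0,0,-2.6,0],[0,0,-3.4,0],[0,0,-4,0],[0,0,-4.3,0],[0,0,-4.4,0],[0,0,-4.4,0],[0,0,-4.4,0]]]' 1 30; python3 - <<'E'
from h import *
go(.523,-.3265,.220)
p,d=arm.grab_frame("scene"); cv2.imwrite("pics/lift.png",p[:,:,::-1])
E
```

```text
t: 6.05
eef_pos: [0.5912, 0.071, 0.2195]
ee_rot: [3.141, -0.001, -2.68]
force: [-0.3, 0.7, -4.9]
width: 0.0436
gripper_force: 30.0
t 6.05 pos [0.5912 0.071  0.2195] rot [ 3.141e+00 -1.000e-03 -2.680e+00] q [ 0.45  0.23 -0.18 -0.   -1.16 -1.56] F [-0.3  0.7 -4.9] w 0.043623277380818185 g 29.99938130378723
units [ 9.530e+00 -1.302e+01 -1.000e-02]
```

View pics/lift.png

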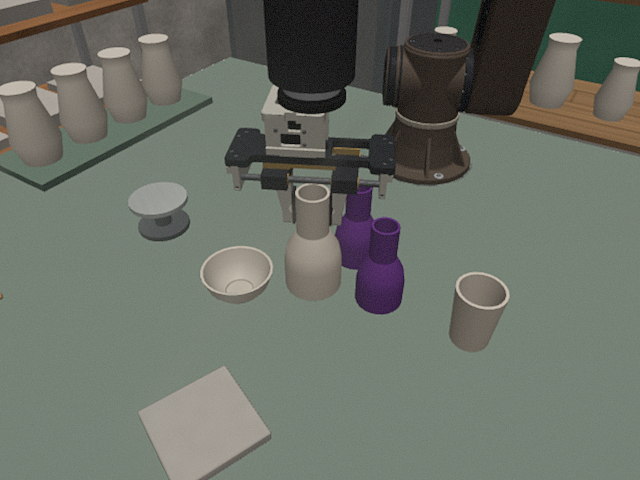

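The vase is lifted upright, with its foot near (313,295) instead of 348 and a load of about 5 N. The bowl, beaker and purple pots haven't moved. Carrying it over.

```bash
python3 -m crank '[[[0.2,-0.3,0,0],[0.7,-0.95,0,0],[1.5,-2.0,0,0],[2.5,-3.4,0,0],[3.6,-4.9,0,0],[4.75,-6.5,0,0],[5.9,-8.1,0,0],[7.0,-9.6,0,0],[8.0,-10.9,0,0],[8.8,-12.0,0,0],[9.3,-12.7,0,0],[9.5,-13.0,0,0]]]' ; python3 -m crank '[[[0,0,0,0],[0,0,0,0],[0,0,0,0]]]'; python3 - <<'E'
from h import *
from scipy.optimize import least_squares
go(.523,-.3265,.180)
for cam in("scene","top"):
    p,d=arm.grab_frame(cam); P=pts(cam,d>0,d); Q=P[np.hypot(P[:,0]-.523,P[:,1]+.3265)<.07]
    for lo,hi,r in((.122,.145,.04),(.21,.225,.022)):
        A=Q[(Q[:,2]>lo)&(Q[:,2]<hi)]
        if len(A)>20:
            f=least_squares(lambda c:np.hypot(*(A[:,:2]-c).T)-r,A[:,:2].mean(0),loss='soft_l1',f_scale=.002); print(cam,lo,f.x.round(4),len(A),abs(f.fun).mean().round(4))
    if cam=="scene": cv2.imwrite("pics/over.png",cv2.resize(p[40:280,60:300,::-1],None,fx=2.5,fy=2.5))
E
```

```text
t: 7.6
eef_pos: [0.5228, -0.3272, 0.2202]
ee_rot: [3.141, -0.0, -2.682]
force: [-0.3, -0.8, -4.3]
width: 0.0435
gripper_force: 30.0
t: 7.98
eef_pos: [0.524, -0.3249, 0.2204]
ee_rot: [-3.142, 0.0, -2.679]
force: [0.1, -0.9, -4.5]
width: 0.0436
gripper_force: 30.0
t 7.975 pos [ 0.524  -0.3249  0.2204] rot [-3.142  0.    -2.679] q [-0.24  0.27 -0.13 -0.   -1.17 -0.87] F [ 0.1 -0.9 -4.5] w 0.043632995740487665 g 29.99938577413559
units [ 0.07 -0.04  1.62]
scene 0.122 [ 0.5259 -0.3244] 515 0.0009
scene 0.21 [ 0.5262 -0.3245] 227 0.0018
```

View pics/over.png

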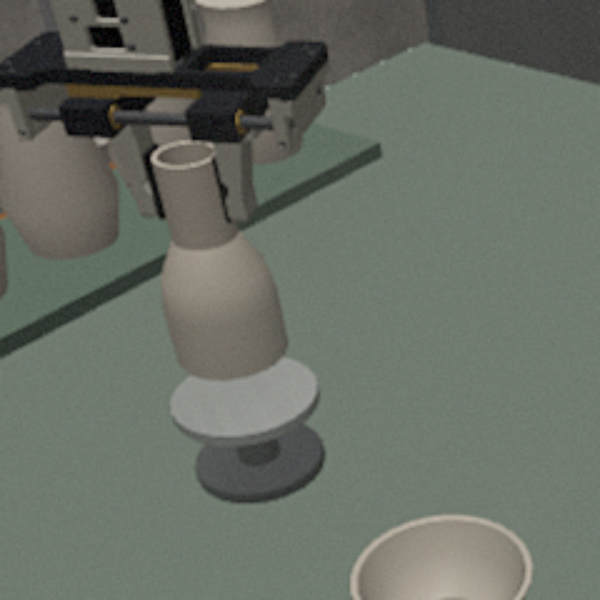

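The vase hangs upright over the wheel's centre, within 2 mm of it in the scene-camera fit. Lowering in small steps until contact.

```bash
python3 -m crank '[[[0.05,-0.05,0.2,0],[0.05,-0.05,0.5,0],[0.05,-0.05,0.85,0],[0.05,-0.05,1.15,0],[0.05,-0.05,1.35,0],[0.05,-0.05,1.45,0],[0.05,-0.05,1.5,0],[0.05,-0.05,1.5,0],[0.05,-0.05,1.5,0]]]'; python3 -m crank '[[[0,0,0.02,0],[0,0,0.04,0],[0,0,0.06,0],[0,0,0.08,0],[0,0,0.08,0],[0,0,0.08,0]]]'
```

```text
t: 9.2
eef_pos: [0.5233, -0.3275, 0.1831]
ee_rot: [-3.141, 0.0, -2.68]
force: [0.2, -0.0, -5.6]
width: 0.0436
gripper_force: 30.0
t: 9.95
eef_pos: [0.5232, -0.3274, 0.1808]
ee_rot: [3.142, -0.0, -2.68]
force: [-1.0, -0.2, -5.3]
width: 0.0437
gripper_force: 30.0
```

Not yet in contact, since the load is still about 5 N. Creeping on.

```bash
python3 -m crank '[[[0,0,0.02,0],[0,0,0.04,0],[0,0,0.04,0],[0,0,0.04,0]]]';  python3 -m crank '[[[0,0,0.02,0],[0,0,0.04,0],[0,0,0.04,0],[0,0,0.04,0]]]'
```

```text
t: 10.45
eef_pos: [0.5233, -0.3275, 0.1803]
ee_rot: [-3.141, 0.0, -2.68]
force: [-0.7, 2.6, 2.5]
width: 0.0434
gripper_force: 30.0
t: 10.95
eef_pos: [0.5233, -0.3275, 0.1803]
ee_rot: [-3.141, 0.001, -2.679]
force: [-3.0, 3.2, 8.9]
width: 0.0435
gripper_force: 30.0
```

Contact: the load has reversed to 9 N upward. Now I ease off, open and retreat straight up.

```bash
python3 -m crank '[[[0,0,-0.03,0],[0,0,-0.03,0]]]' 1 5; python3 -m crank '[[[0,0,0,0],[0,0,0,0],[0,0,0,0],[0,0,0,0],[0,0,0,0],[0,0,0,0]]]' 0; python3 -m crank '[[[0,0,-0.3,0],[0,0,-1,0],[0,0,-2,0],[0,0,-3,0],[0,0,-4,0],[0,0,-4.8,0],[0,0,-5,0],[0,0,-5,0],[0,0,-5,0]]]'; python3 - <<'E'
from h import *
from scipy.optimize import least_squares
go(.523,-.3265,.180)
for cam in("scene","top"):
    p,d=arm.grab_frame(cam); P=pts(cam,d>0,d); Q=P[np.hypot(P[:,0]-.523,P[:,1]+.3265)<.07]
    for lo,hi,r in((.08,.11,.04),(.17,.21,.022)):
        A=Q[(Q[:,2]>lo)&(Q[:,2]<hi)]
        if len(A)>20:
            f=least_squares(lambda c:np.hypot(*(A[:,:2]-c).T)-r,A[:,:2].mean(0),loss='soft_l1',f_scale=.002); print(cam,lo,f.x.round(4),len(A),abs(f.fun).mean().round(4))
    print("top z",Q[Q[:,2]<.25][:,2].max())
    if cam=="scene": cv2.imwrite("pics/end.png",p[:,:,::-1])
E
```

```text
t: 11.2
eef_pos: [0.5234, -0.3276, 0.1803]
ee_rot: [-3.141, 0.001, -2.68]
force: [-2.0, 2.3, 5.5]
width: 0.0438
gripper_force: 5.0
t: 11.95
eef_pos: [0.5232, -0.3274, 0.1795]
ee_rot: [-3.142, 0.0, -2.68]
force: [0.5, 0.5, -0.8]
width: 0.0871
gripper_force: 0.0
t: 13.08
eef_pos: [0.5228, -0.3272, 0.3037]
ee_rot: [3.14, -0.001, -2.68]
force: [-0.5, 0.2, 0.4]
width: 0.0878
gripper_force: 0.0
t 13.075 pos [ 0.5228 -0.3272  0.3037] rot [ 3.14e+00 -1.00e-03 -2.68e+00] q [-0.24  0.23  0.   -0.   -1.35 -0.87] F [-0.5  0.2  0.4] w 0.08781336817171372 g 0.0
units [-0.02  0.02  4.95]
scene 0.08 [ 0.5251 -0.3269] 612 0.0009
scene 0.17 [ 0.5252 -0.3267] 558 0.001
top z 0.22653190615285673Traceback (most recent call last):
  File "<stdin>", line 10, in <module>
    return umr_maximum(a, axis, None, out, keepdims, initial, where)
ValueError: zero-size array to reduction operation maximum which has no identity
```

View pics/end.png

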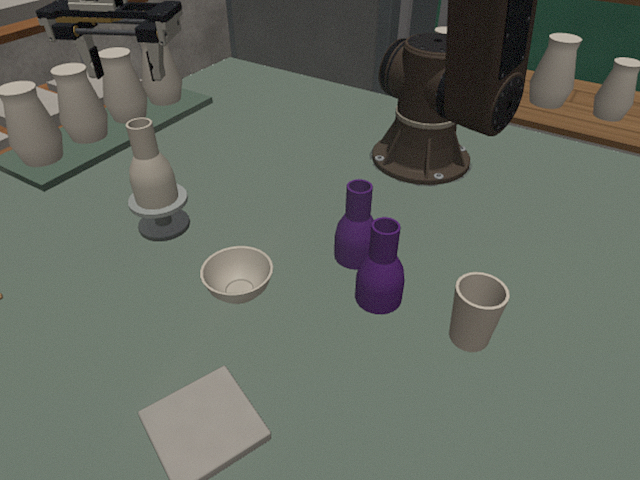

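The vase stands upright and centred on the wheel at about (155,180), about 1 mm from the wheel's centre. The gripper is clear and the bowl, beaker and purple pots are where they were. Handing in.

```bash
python3 -c "
from station import arm
print(arm.job_done())"
```

```text
the job is handed in; nothing more can be done
None
```

The unglazed vase now stands upright and released in the middle of the banding wheel, about 1 mm off centre by the scene-camera fit; the beaker, bowl and purple look-alikes were not touched, and I handed the job in at about 13 s of the 40 s (no verdict was returned).

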